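# Change the spring clip on the gesso panel

## Task

The white gessoed panel on the holding board is held down by one of its two spring clips, and that end of its edge must be freed for burnishing. First swing the free clip round its pivot screw, up onto the panel, until its tail bears gently but definitely on its rubber stop, and leave it there; only then swing the other clip all the way off the panel, so that no part of it is over the panel. Handle the clips by their knobs without forcing a stop, and leave the panel and the other things on the bench where they are.

Things in the scene. Friction and masses are not known exactly. Their poses are not given: they have to be found in the camera images.
- board: Holding board, plywood 210 x 190 x 16 mm, fixed to the bench, placed and turned anew each time. Origin under its centre, z up, x towards the panel's far side. The panel lies on it between low wooden fences (8 mm high, about 1.5 mm play). Along the panel's near edge are two clip pivots at board (-53, +15) and (-53, -75) mm; which clip has which changes. The two stops belong to the board.
- track0 (a point): Middle of the short dark track of the left (board +y) stop, on the board's top. In it stands the stop: an upright pin in a rubber sleeve, 9 mm across, top 40 mm above the bench, set anew each time up to 4 mm either way along the track (setting not reported: feel for it). The rubber gives about 1 mm at most. A clip's tail must press on it with over 2 N for a moment, never over 18 N.
- track1 (a point): Middle of the short dark track of the right (board -y) stop, on the board's top. In it stands the stop: an upright pin in a rubber sleeve, 9 mm across, top 40 mm above the bench, set anew each time up to 4 mm either way along the track (setting not reported: feel for it). The rubber gives about 1 mm at most. A clip's tail must press on it with over 2 N for a moment, never over 18 N.
- panel: White gessoed panel, loose, 120 x 160 x 12 mm, lying flat on the board; origin at the centre of its underside, x along its 120 mm side. Its upper face is 28 mm above the bench; its near edge is about 25 mm beyond the clips' pivot axes.
- clip_a: Clip a, holding the panel at the start. Fixed steel pivot post, 18 mm across, 27 mm high, brass screw head; origin on the pivot axis on the board's top (16 mm above the bench), z up; does not turn with the arm. Its +y is where the arm points at joint value 0 (parked, along the panel's near edge); +x points across the panel, as the board's.
- clip_b: Clip b, free (parked) at the start, made like clip a. Fixed steel pivot post, 18 mm across, 27 mm high, brass screw head; origin on the pivot axis on the board's top (16 mm above the bench), z up; does not turn with the arm. Its +y is where the arm points at joint value 0 (parked, along the panel's near edge); +x points across the panel, as the board's.
- clip_a_arm (a joint): Swing of clip a's arm about its pivot, rad. 0: parked, along the clip's +y; growing values turn it clockwise seen from above, onto the panel (1.57 would point straight across it). Starts at 0.8 to 1.0. The foot meets the panel's edge from about 0.25 to 0.42; below 0.25 the whole clip is off the panel, as it must end. Lower limit -0.35. Stays where it is left.
- clip_b_arm (a joint): Swing of clip b's arm, same sense and values. Starts at -0.25 to 0.15. Its tail, 10 mm wide and reaching 32 mm from the pivot opposite the arm, meets the stop beside its pivot at a swing somewhere from 1.05 to 1.48 rad; it must end above 0.98.
- clip_a_knob (a point): Middle of the upright round steel knob on clip a's arm: 12 mm across (15 mm flange at its foot), from 41 to 66 mm above the bench, its axis 45 mm from the pivot axis; this point is 52 mm above the bench. The arm under it is a stiff strip 11 mm wide, its top 38 mm above the bench.
- clip_b_knob (a point): Middle of the same knob on clip b's arm, same sizes and heights.
- clip_b_foot (a point): Underside of the rolled foot of clip b (clip a's is alike), on a spring leaf under the arm, 62 mm from the pivot (foot ends at 75 mm); 16 mm thick, underside 25.5 mm above the bench when off the panel, sprung down with about 5 N on it. At the knob swinging takes about 1.5 N off the panel, up to 13 N as the foot climbs the edge, 3 to 6 N sliding on it.
- bowl: Small ceramic bowl, 69 mm across and 34 mm high, standing on the bench left of the board; origin at the centre of its underside. Not to be disturbed.
- pot_wide: Wider pigment pot with a lid, 63 mm across and 72 mm high, standing right of and beyond the board; origin at the centre of its underside. Not to be disturbed.
Things that resemble listed ones, but are neither listed nor needed, are in the scene too. There is more than one size of the panel; the job needs the smaller.

How it is judged:
By the outcome, as a careful person would: the job done as asked, in the order asked, and still so for the second after the job is handed in, with the robot touching nothing.
It also fails if it takes over 72 s, if anything falls off the work surface, if the arm or the gripper's body presses on something with over 40 N, if the wrist force passes 120 N, or if a joint passes its speed limit or range.

## Robot

A 7-joint arm with a two-finger parallel gripper is mounted at the origin on the work surface; the furniture and walls round the work are solid. World frame = base frame: x ahead of the robot, y to its left, z up, the work surface at z = 0. Lengths are in m, angles in rad, forces in N, time in s.
With the tool pointing down it reaches from about 0.425 to 0.925 m from the base axis. Payload 6.8 kg.
Tool frame: the origin (TCP) lies on the centre line of the jaws, within the pads' length; the fingertips stand bot.finger_overhang ahead of it and the grasp point (between the pads) lies 3 mm ahead of it (bot.finger_overhang is the distance from the TCP to the fingertips, in m); z points along the fingers, y is the direction in which the jaws open and shut (so a half turn about z gives the same grasp; the last joint's range is limited). The gripper opens to 85 mm and grips with 20 to 120 N. Pads are 22 mm wide; open, the fingers measure 114 mm over their backs; the gripper's body (76 mm by 85 mm) begins 54 mm behind the grasp point. The pads swing forward as they close: fully open they stand 13 mm farther back than shut.
Start: joints at [1.215, 0.477, 0.022, 1.555, -0.011, 1.109, -0.083], TCP at [0.166, -0.654, 0.253] pointing down, gripper open.
Joint ranges: [-2.96, 2.96], [-0.34, 2.1], [-1.41, 1.46], [0.24, 2.44], [-1.37, 4.51], [0.17, 1.92], [-2.96, 2.96]. Speed limits (rad/s): [2.39, 2.39, 3.14, 3.14, 3.14, 3.14, 3.14].

## Interface

Orientations are given as a unit quaternion [w, x, y, z].
In Python, from station import bot gives the robot as it stands.
- The arm moves only by the tool drive_tool, never from a script. Its argument "increments" is text: rows parted by semicolons, each of 4 numbers parted by spaces: the shift along the world's x, y, z in m, then the turn about the world's z in rad. In form: tx ty tz spin; .... A call has 1 to 12 rows; each row shifts and turns the commanded pose from where the row before left it; what a row does not reach is not made up. A row lasts 1/12 s, in which the tool goes at most 41.7 mm and 7.16 degrees, less where a joint would pass 70% of its speed; a pose out of reach is approached as far as the arm can. A call is refused whole if a number of a shift passes 0.0417 or a number of a turn 0.125, either way. A call with a gripper value outside its range is refused whole. "grip" is the opening, from 0 (shut) to 1 (fully open), set as the call begins (left out, the last holds). The fingers move at their own pace and stop on an object; "squeeze" is the grip in N (left out, the last holds). Time passes only in rows, so rows that do not move let the fingers close. It gives the time, the measured TCP pose, the force and the opening at its end, in the units of the state.
- bot.get_obs(): the state, without advancing time (a new reading comes with each control period).
- bot.read_camera(name): name is "scene" or "top"; returns the picture (480x640x3 uint8, red, green, blue); there is no depth.
- bot.calibration(name): a dict with "fx", "fy", "cx", "cy" (pixels), "camera_from_world" (4x4, takes a point from world to camera coordinates). Camera axes: x right, y down, z forward; pixel columns grow to the right and rows downward; lengths in m; the calibration is good to about 2 mm. A picture is of the moment at which its call begins. calibration takes no time and is no camera call.
- bot.hand_in(): hands the job in, once; it reports no verdict.
The state is a dict: "t": time; "q": joint angles; "joint_vel": joint speeds; "joint_torque": joint torques, N m; "eef_pos": TCP position; "tool_rot": TCP orientation; "contact_force": force on the tool from outside, world axes, zero at the start; "torque": the same for the moment, N m; "gripper_width": opening from 0.0 (shut) to 1.0 (fully open).
Only numpy, scipy, OpenCV 4.12 (cv2) and the standard library are available. Lean on these libraries where they do the work, as an engineer would, in place of code of your own. Each camera call takes 0.05 s, during which the arm holds its last target.

## Working session

There is one attempt and no reset: what is moved stays moved. The work goes in short steps, Python scripts to look and compute and a tool call to move; the robot and the scene stay as the last step left them, time stands still between calls to the robot, and variables do not carry over. Pictures are saved under pics/ and viewed, and the job is handed in when it is done.

Besides the shell and the picture viewer there is one more tool, called after "Emit:" by a JSON object that holds its "method" and its "body", one argument or row to a line. drive_tool: Moves the arm, as the interface text tells. Its arguments: {"type":"object","properties":{"increments":{"type":"string"},"grip":{"type":"number"},"squeeze":{"type":"number"}},"required":["increments"]}

```bash
mkdir -p pics; ls
python3 - <<'E'
from station import bot
import cv2
o=bot.get_obs()
print(o, bot.finger_overhang)
for n in("scene","top"):
    im=bot.read_camera(n); cv2.imwrite(f"pics/{n}0.png",im[:,:,::-1])
    print(n,bot.calibration(n))
E
```

```text
pics
{'t': 0.0, 'q': array([ 1.21490806,  0.47777902,  0.02234506,  1.55647995, -0.01150568,
        1.10929527, -0.08311522]), 'joint_vel': array([-0.00155417,  0.00130265,  0.00025004,  0.00050655, -0.00106611,
       -0.00124549, -0.0006664 ]), 'joint_torque': array([ 4.36832543e-04, -5.96453118e+01,  1.60778023e+00, -2.81192797e+01,
        1.24076981e-02,  9.36728407e-03, -1.29799949e-05]), 'eef_pos': array([ 0.16539763, -0.65383934,  0.25232789]), 'tool_rot': array([-8.99000186e-04,  9.92334589e-01,  1.23576787e-01, -1.79202916e-04]), 'contact_force': array([ 0.08492666,  0.25648007, -0.17948111]), 'torque': array([-0.00369165,  0.01059985,  0.0307542 ]), 'gripper_width': 0.9980309170299575} 0.022
scene {'fx': 470.8143815346598, 'fy': 470.8143815346598, 'cx': 314.8820617450359, 'cy': 244.74980736328837, 'camera_from_world': array([[ 0.53779374, -0.84286109,  0.01905478, -0.44432289],
       [-0.40094502, -0.27557723, -0.87367058,  0.13378515],
       [ 0.741634  ,  0.46221465, -0.48614466,  0.98659942],
       [ 0.        ,  0.        ,  0.        ,  1.        ]])}
top {'fx': 527.5110318152548, 'fy': 527.5110318152548, 'cx': 314.77470177750314, 'cy': 241.86048294172548, 'camera_from_world': array([[-0.01510353, -0.99986218,  0.00689206, -0.30410615],
       [-0.99362935,  0.01423878, -0.1117943 ,  0.37655856],
       [ 0.11168076, -0.00853664, -0.99370747,  1.04752785],
       [ 0.        ,  0.        ,  0.        ,  1.        ]])}
```

View pics/scene0.png

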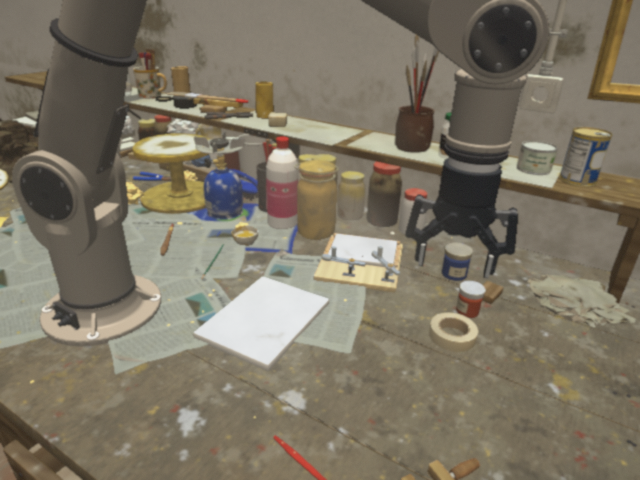

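View pics/top0.png

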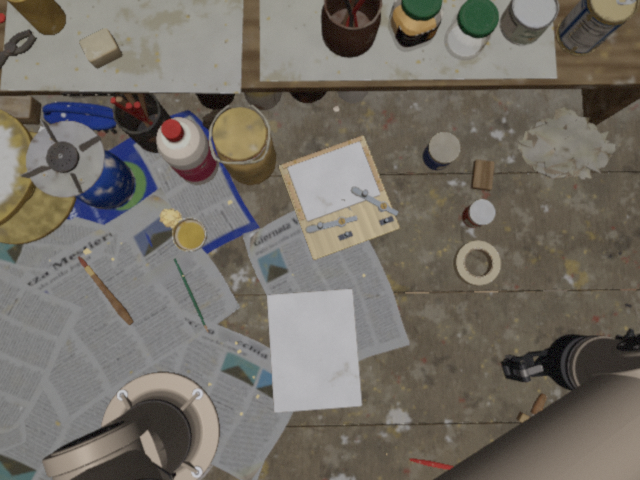

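Run:
```python
import cv2
im=cv2.imread("pics/top0.png")
cv2.imwrite("pics/top0c.png",cv2.resize(im[130:265,270:405],None,fx=4.4,fy=4.4,interpolation=cv2.INTER_CUBIC))
im=cv2.imread("pics/scene0.png")
cv2.imwrite("pics/scene0c.png",cv2.resize(im[225:295,310:410],None,fx=8,fy=8,interpolation=cv2.INTER_CUBIC))
```

```text
(no output)
```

View pics/top0c.png

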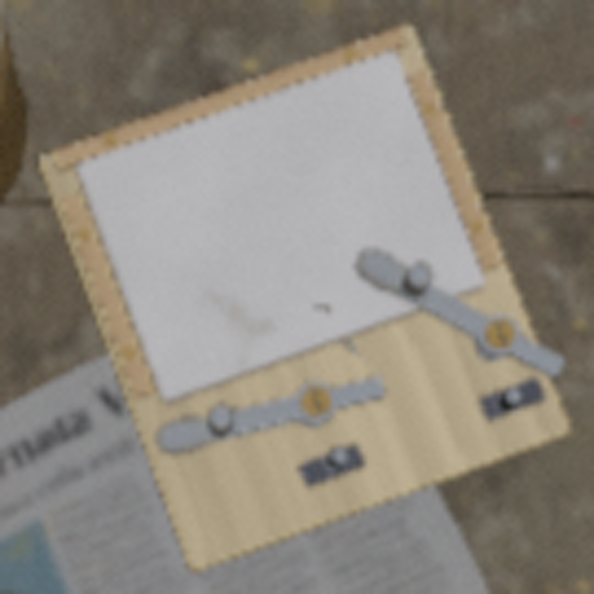

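View pics/scene0c.png

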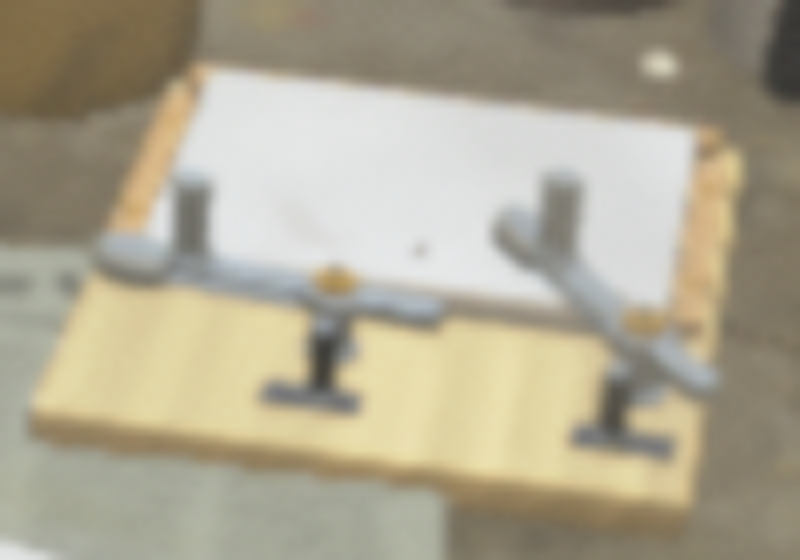

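The top crop shows clip b as the left clip, parked: screw (316,401), knob top (220,415), stop pin about (340,457). Clip a is the right one, on the panel: screw (499,334), knob (418,272), pin about (513,397). The board corners are also clear.

```bash
cat > h.py <<'E'
import numpy as np
from station import bot
from scipy.optimize import least_squares
def ray(n,u,v,z):
    c=bot.calibration(n);T=c["camera_from_world"];R=T[:3,:3];t=T[:3,3]
    C=-R.T@t; d=R.T@np.array([(u-c["cx"])/c["fx"],(v-c["cy"])/c["fy"],1]); s=(z-C[2])/d[2]
    return C+s*d
def top(x,y,z): return ray("top",270+(x+.5)/4.4-.5,130+(y+.5)/4.4-.5,z)
def scn(x,y,z): return ray("scene",310+(x+.5)/8-.5,225+(y+.5)/8-.5,z)
E
python3 - <<'E'
from h import *
P=[((105,95),top(40,157,.016)),((105,-95),top(413,27,.016)),((-105,-95),top(570,430,.016)),((-105,95),top(190,570,.016)),((-53,15),top(316,401,.044)),((-53,-75),top(499,334,.044))]
b=np.array([p[0] for p in P])/1e3; w=np.array([p[1][:2] for p in P])
def R(a): return np.array([[np.cos(a),-np.sin(a)],[np.sin(a),np.cos(a)]])
f=lambda p:((b@R(p[2]).T+p[:2])-w).ravel()
s=least_squares(f,[.65,-.3,.3]);print(s.x, np.round(s.fun.reshape(-1,2)*1e3,1))
p=s.x
inv=lambda q:(R(p[2]).T@(np.array(q)[:2]-p[:2]))*1e3
for n,q in dict(pinL=top(340,457,.04),pinR=top(513,397,.04),knobb=top(219,413,.066),knoba=top(420,270,.066),trL=top(332,465,.016),trR=top(512,399,.016),scrL=top(316,401,.044),scrR=top(499,334,.044),
  s_scrL=scn(335,280,.044),s_scrR=scn(643,322,.044),s_kb=scn(193,178,.066),s_ka=scn(562,178,.066),s_trL=scn(311,397,.016),s_trR=scn(622,441,.016)).items():
    print(n,np.round(q,4),np.round(inv(q),1))
E
```

```text
[ 0.46629827 -0.3598554   0.33490641] [[ 0.8  1.7]
 [ 2.5 -0.3]
 [-1.8 -1.1]
 [-1.5  0.5]
 [ 0.1  0.2]
 [ 0.  -0.9]]
pinL [ 0.386  -0.3739  0.04  ] [-80.5  13.2]
pinR [ 0.4124 -0.4533  0.04  ] [-81.6 -70.6]
knobb [ 0.4031 -0.3188  0.066 ] [-46.2  59.6]
knoba [ 0.4664 -0.4097  0.066 ] [-16.3 -47.1]
trL [ 0.3853 -0.3718  0.016 ] [-80.4  15.4]
trR [ 0.4151 -0.4564  0.016 ] [-80.  -74.3]
scrL [ 0.4112 -0.3633  0.044 ] [-53.1  14.9]
scrR [ 0.4409 -0.4473  0.044 ] [-52.7 -74.2]
s_scrL [ 0.4052 -0.3686  0.044 ] [-60.6  11.9]
s_scrR [ 0.4345 -0.4529  0.044 ] [-60.6 -77.4]
s_kb [ 0.3997 -0.3228  0.066 ] [-50.7  56.8]
s_ka [ 0.4612 -0.4124  0.066 ] [-22.1 -47.9]
s_trL [ 0.3852 -0.3734  0.016 ] [-81.1  13.9]
s_trR [ 0.4149 -0.4582  0.016 ] [-80.9 -76. ]
```

Emit:
{"method": "drive_tool", "body": {
  "increments": ".018 .026 0 .12;.018 .026 0 .12;.018 .026 0 .12;.018 .026 0 .12;.018 .026 0 .12;.018 .026 0 .12;.018 .026 0 .12;.018 .026 0 .12;.018 .026 0 .12;.018 .026 0 .12;.018 .026 0 .12;.018 .026 0 .12",
  "grip": 0.45,
  "squeeze": 40
}}

```text
t: 1.1
eef_pos: [0.3819, -0.3409, 0.2531]
tool_rot: [-0.0, 0.662, 0.749, -0.0]
contact_force: [0.8, -0.7, -0.3]
gripper_width: 0.45
```

Emit:
{"method": "drive_tool", "body": {
  "increments": ".0101 .0102 -.02 .031;.01 .0102 -.03 .031;0 0 -.035 0;0 0 -.035 0;0 0 -.023 0;0 0 0 0"
}}

```text
t: 1.6
eef_pos: [0.3986, -0.3199, 0.1057]
tool_rot: [-0.005, 0.641, 0.768, -0.0]
contact_force: [-0.0, 0.8, 0.6]
gripper_width: 0.449
```

Run:
```python
from h import *
import cv2
for n,b in(("top",(290,155,400,255)),("scene",(290,190,420,300))):
    im=bot.read_camera(n)[b[1]:b[3],b[0]:b[2],::-1]; cv2.imwrite(f"pics/{n}1.png",cv2.resize(im,None,fx=5,fy=5,interpolation=2))
o=bot.get_obs();print(o["eef_pos"],o["contact_force"],o["q"])
```

```text
[ 0.40138946 -0.32168768  0.11009924] [-0.54205859 -0.13217428  0.56739835] [ 0.87031789  0.43801193 -0.38702213  2.0351643   0.24620052  0.71418702
  0.50790726]
```

View pics/scene1.png

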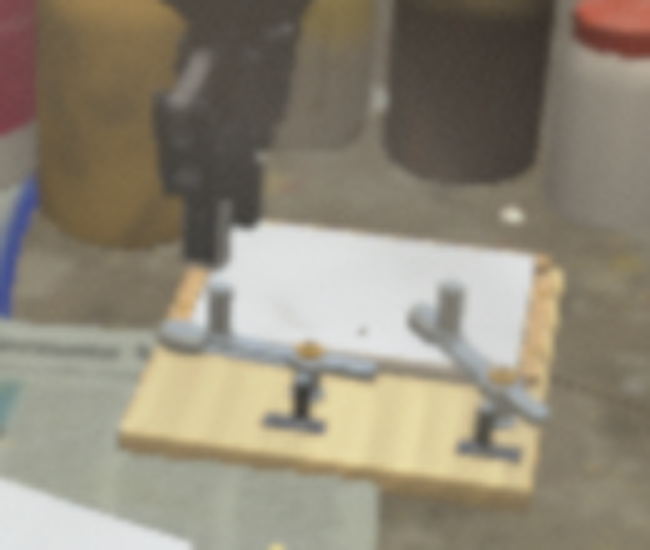

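View pics/top1.png

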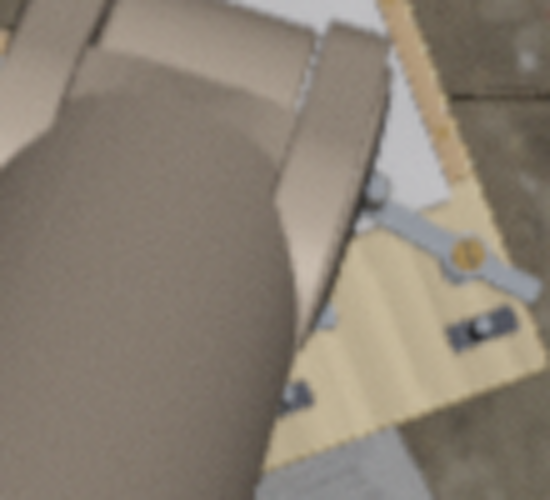

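The scene view shows the knob top at about (219,288), with the fingertips above it at about (205,260) and (245,222). The top view is blocked by the arm. I'll check the reprojection to see how large the scene camera's bias is.

Run:
```python
from h import *
o=bot.get_obs();print(o["eef_pos"],o["tool_rot"],o["t"])
c=bot.calibration("scene");T=c["camera_from_world"]
def pr(p):
    q=T[:3,:3]@p+T[:3,3];return (c["fx"]*q[0]/q[2]+c["cx"]-290)*5,(c["fy"]*q[1]/q[2]+c["cy"]-190)*5
e=o["eef_pos"]
for h in(.006,.012):
  for s in(-1,1):
    j=np.array([np.cos(.185),np.sin(.185),0])
    for w in (-.011,.011):
      print(h,s,w,np.round(pr(e+s*(.019+h-.006)*j+w*np.array([-j[1],j[0],0])+np.array([0,0,-.018])),0))
print(pr(np.array([.402,-.3205,.066])))
```

```text
[ 0.40138946 -0.32168768  0.11009924] [-9.47143981e-04  6.41024541e-01  7.67519796e-01  5.80826395e-05] 1.7
0.006 -1 -0.011 [229. 255.]
0.006 -1 0.011 [184. 246.]
0.006 1 -0.011 [256. 220.]
0.006 1 0.011 [212. 211.]
0.012 -1 -0.011 [224. 261.]
0.012 -1 0.011 [179. 252.]
0.012 1 -0.011 [260. 214.]
0.012 1 0.011 [216. 206.]
(np.float64(216.62164365589916), np.float64(280.70886811846935))
```

Emit:
{"method": "drive_tool", "body": {
  "increments": ".0005 .001 -.014 0;0 0 -.014 0;0 0 -.013 0;0 0 0 0;0 0 0 0"
}}

```text
t: 2.12
eef_pos: [0.4029, -0.3216, 0.0707]
tool_rot: [0.001, 0.641, 0.767, 0.0]
contact_force: [0.1, -0.2, 0.3]
gripper_width: 0.452
```

Emit:
{"method": "drive_tool", "body": {
  "increments": "0 0 0 0;0 0 0 0;0 0 0 0;0 0 0 0;0 0 0 0;0 0 0 0",
  "grip": 0.0
}}

```text
t: 2.62
eef_pos: [0.4028, -0.3216, 0.0708]
tool_rot: [0.001, 0.641, 0.767, -0.0]
contact_force: [-1.2, 0.0, 7.7]
gripper_width: 0.119
```

Run:
```python
from h import *
import cv2
b=(290,190,420,300)
im=bot.read_camera("scene")[b[1]:b[3],b[0]:b[2],::-1]; cv2.imwrite("pics/scene2.png",cv2.resize(im,None,fx=5,fy=5,interpolation=2))
o=bot.get_obs();print(o["eef_pos"],o["contact_force"],o["torque"],o["gripper_width"])
```

```text
[ 0.40281378 -0.3215765   0.07077167] [-1.46700499  0.89297022  6.84911313] [ 0.18356326  0.32195905 -0.0408466 ] 0.11559304599812818
```

View pics/scene2.png

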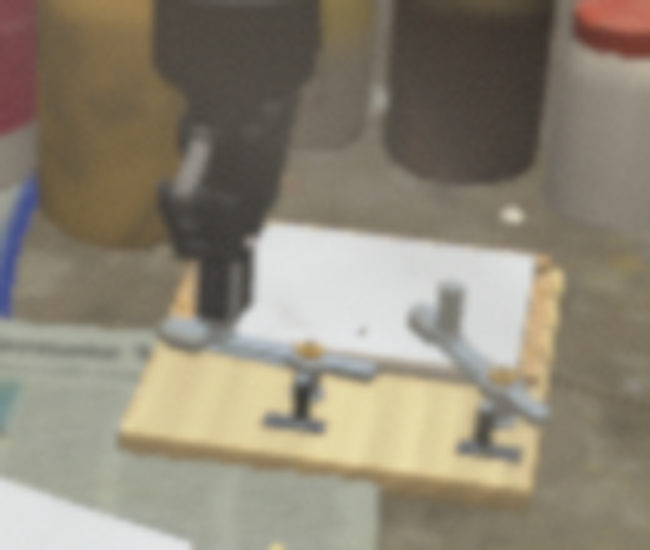

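```bash
cat >> h.py <<'E'
def arc(piv,th0,th1,n,r0,r1,yaw=.335):
    th=np.linspace(th0,th1,n+1); r=np.linspace(r0,r1,n+1); a=np.pi/2+yaw-th
    p=np.c_[np.cos(a),np.sin(a)]*r[:,None]+piv
    d=np.diff(p,axis=0); ds=-np.diff(th)
    print(";".join(f"{x[0]:.4f} {x[1]:.4f} 0 {s:.3f}" for x,s in zip(d,ds)))
    print("end",p[-1])
E
python3 - <<'E'
from h import *
arc([.4112,-.3633],.137,.4,6,.0425,.0435)
arc([.4112,-.3633],.4,1.0,12,.0435,.0445)
E
```

```text
0.0018 0.0005 0 -0.044;0.0018 0.0004 0 -0.044;0.0019 0.0003 0 -0.044;0.0019 0.0003 0 -0.044;0.0019 0.0002 0 -0.044;0.0019 0.0001 0 -0.044
end [ 0.41402551 -0.31989186]
0.0022 -0.0001 0 -0.050;0.0022 -0.0002 0 -0.050;0.0022 -0.0003 0 -0.050;0.0021 -0.0004 0 -0.050;0.0021 -0.0005 0 -0.050;0.0021 -0.0007 0 -0.050;0.0021 -0.0008 0 -0.050;0.0020 -0.0009 0 -0.050;0.0020 -0.0010 0 -0.050;0.0019 -0.0011 0 -0.050;0.0019 -0.0012 0 -0.050;0.0018 -0.0013 0 -0.050
end [ 0.43865913 -0.3282822 ]
```

Emit:
{"method": "drive_tool", "body": {
  "increments": ".0018 .0005 0 -.044;.0018 .0004 0 -.044;.0019 .0003 0 -.044;.0019 .0003 0 -.044;.0019 .0002 0 -.044;.0019 .0001 0 -.044"
}}

```text
t: 3.17
eef_pos: [0.4123, -0.3208, 0.0707]
tool_rot: [0.0, 0.738, 0.675, -0.001]
contact_force: [-6.8, -1.4, 11.5]
gripper_width: 0.121
```

Emit:
{"method": "drive_tool", "body": {
  "increments": ".0022 -.0001 0 -.05;.0022 -.0002 0 -.05;.0022 -.0003 0 -.05;.0021 -.0004 0 -.05;.0021 -.0005 0 -.05;.0021 -.0007 0 -.05"
}}

```text
t: 3.67
eef_pos: [0.426, -0.3234, 0.0708]
tool_rot: [0.001, 0.83, 0.557, -0.001]
contact_force: [-3.5, -3.4, 7.3]
gripper_width: 0.117
```

Emit:
{"method": "drive_tool", "body": {
  "increments": ".0021 -.0008 0 -.05;.002 -.0009 0 -.05;.002 -.001 0 -.05;.0019 -.0011 0 -.05;.0019 -.0012 0 -.05"
}}

```text
t: 4.08
eef_pos: [0.4356, -0.3282, 0.0708]
tool_rot: [0.001, 0.893, 0.449, -0.001]
contact_force: [-5.0, -2.1, 7.0]
gripper_width: 0.119
```

```bash
cat >> h.py <<'E'
def st(piv,yaw=.335):
    o=bot.get_obs();e=o["eef_pos"];d=e[:2]-np.array(piv);th=np.pi/2+yaw-np.arctan2(d[1],d[0])
    t=np.array([np.cos(yaw-th),np.sin(yaw-th)]);n=d/np.hypot(*d);f=o["contact_force"]
    print("t %.2f th %.3f r %.4f Ft %.2f Fr %.2f Fz %.1f"%(o["t"],th,np.hypot(*d),f[:2]@t,f[:2]@n,f[2]),"Mz %.2f"%o["torque"][2],np.round(e,4))
B=[.4112,-.3633]; A=[.4409,-.4473]
E
python3 -c "
from h import *
st(B);arc(B,.95,1.05,3,.0442,.0442);arc(B,1.05,1.25,12,.0442,.0442)"
```

```text
t 4.08 th 0.943 r 0.0427 Ft -2.91 Fr -4.64 Fz 7.0 Mz 0.10 [ 0.4356 -0.3282  0.0708]
0.0012 -0.0009 0 -0.033;0.0012 -0.0009 0 -0.033;0.0011 -0.0009 0 -0.033
end [ 0.44017829 -0.32992488]
0.0006 -0.0005 0 -0.017;0.0005 -0.0005 0 -0.017;0.0005 -0.0005 0 -0.017;0.0005 -0.0005 0 -0.017;0.0005 -0.0005 0 -0.017;0.0005 -0.0005 0 -0.017;0.0005 -0.0005 0 -0.017;0.0005 -0.0005 0 -0.017;0.0005 -0.0006 0 -0.017;0.0005 -0.0006 0 -0.017;0.0005 -0.0006 0 -0.017;0.0005 -0.0006 0 -0.017
end [ 0.44623127 -0.33634726]
```

Emit:
{"method": "drive_tool", "body": {
  "increments": "0 0 0 0"
}}

```text
t: 4.17
eef_pos: [0.4361, -0.3285, 0.0708]
tool_rot: [0.001, 0.893, 0.449, -0.0]
contact_force: [-3.5, -3.7, 6.9]
gripper_width: 0.111
```

```bash
python3 -c "
from h import *
st(B)"
```

```text
t 4.17 th 0.956 r 0.0428 Ft -0.67 Fr -5.00 Fz 6.9 Mz 0.02 [ 0.4361 -0.3285  0.0708]
```

Emit:
{"method": "drive_tool", "body": {
  "increments": ".0012 -.0009 0 -.033;.0012 -.0009 0 -.033;.0006 -.0005 0 -.017;.0005 -.0005 0 -.017"
}}

```text
t: 4.5
eef_pos: [0.4391, -0.3309, 0.0708]
tool_rot: [0.001, 0.914, 0.405, -0.0]
contact_force: [-4.5, -1.7, 8.0]
gripper_width: 0.12
```

```bash
python3 -c "
from h import *
st(B)"
```

```text
t 4.50 th 1.045 r 0.0428 Ft -2.35 Fr -4.25 Fz 8.0 Mz 0.07 [ 0.4391 -0.3309  0.0708]
```

Emit:
{"method": "drive_tool", "body": {
  "increments": ".0005 -.0005 0 -.017;.0005 -.0005 0 -.017"
}}

```text
t: 4.67
eef_pos: [0.4401, -0.3318, 0.0708]
tool_rot: [0.001, 0.921, 0.389, -0.0]
contact_force: [-4.4, -2.6, 7.3]
gripper_width: 0.116
```

```bash
python3 -c "
from h import *
st(B)"
```

```text
t 4.67 th 1.077 r 0.0428 Ft -1.49 Fr -4.89 Fz 7.3 Mz 0.15 [ 0.4401 -0.3318  0.0708]
```

Emit:
{"method": "drive_tool", "body": {
  "increments": ".0005 -.0005 0 -.017;.0003 -.0003 0 -.008"
}}

```text
t: 4.83
eef_pos: [0.441, -0.3325, 0.0708]
tool_rot: [0.001, 0.926, 0.378, -0.0]
contact_force: [-5.0, -1.5, 8.2]
gripper_width: 0.119
```

```bash
python3 -c "
from h import *
st(B)"
```

```text
t 4.83 th 1.103 r 0.0428 Ft -2.53 Fr -4.60 Fz 8.2 Mz 0.10 [ 0.441  -0.3325  0.0708]
```

Emit:
{"method": "drive_tool", "body": {
  "increments": ".0003 -.0003 0 -.008;.0003 -.0003 0 -.008"
}}

```text
t: 5.0
eef_pos: [0.4415, -0.333, 0.0708]
tool_rot: [0.001, 0.929, 0.371, -0.0]
contact_force: [-5.2, -1.4, 8.4]
gripper_width: 0.117
```

```bash
python3 -c "
from h import *
st(B)"
```

```text
t 5.00 th 1.120 r 0.0428 Ft -2.65 Fr -4.67 Fz 8.4 Mz 0.13 [ 0.4415 -0.333   0.0708]
```

Emit:
{"method": "drive_tool", "body": {
  "increments": ".0003 -.0003 0 -.008;.0003 -.0003 0 -.008"
}}

```text
t: 5.17
eef_pos: [0.442, -0.3335, 0.0708]
tool_rot: [0.001, 0.932, 0.363, -0.0]
contact_force: [-4.3, -1.7, 8.4]
gripper_width: 0.114
```

Emit:
{"method": "drive_tool", "body": {
  "increments": ".0003 -.0003 0 -.008;.0002 -.0003 0 -.008"
}}

```text
t: 5.33
eef_pos: [0.4425, -0.3341, 0.0708]
tool_rot: [0.001, 0.935, 0.356, -0.0]
contact_force: [-4.0, -1.0, 8.4]
gripper_width: 0.116
```

```bash
python3 -c "
from h import *
st(B)"
```

```text
t 5.33 th 1.155 r 0.0429 Ft -1.97 Fr -3.63 Fz 8.4 Mz 0.10 [ 0.4425 -0.3341  0.0708]
```

Emit:
{"method": "drive_tool", "body": {
  "increments": ".0003 -.0003 0 -.008;.0002 -.0003 0 -.008"
}}

```text
t: 5.5
eef_pos: [0.443, -0.3346, 0.0708]
tool_rot: [0.001, 0.937, 0.348, -0.0]
contact_force: [-5.3, -0.5, 7.9]
gripper_width: 0.114
```

```bash
python3 -c "
from h import *
st(B)"
```

```text
t 5.50 th 1.172 r 0.0428 Ft -3.20 Fr -4.31 Fz 7.9 Mz 0.10 [ 0.443  -0.3346  0.0708]
```

Emit:
{"method": "drive_tool", "body": {
  "increments": ".0003 -.0003 0 -.008;.0002 -.0003 0 -.008"
}}

```text
t: 5.67
eef_pos: [0.4435, -0.3351, 0.0708]
tool_rot: [0.001, 0.94, 0.341, -0.0]
contact_force: [-4.5, -0.5, 9.6]
gripper_width: 0.116
```

```bash
python3 -c "
from h import *
st(B)"
```

```text
t 5.67 th 1.188 r 0.0429 Ft -2.52 Fr -3.72 Fz 9.6 Mz 0.08 [ 0.4435 -0.3351  0.0708]
```

Emit:
{"method": "drive_tool", "body": {
  "increments": ".0002 -.0003 0 -.008;.0002 -.0003 0 -.008"
}}

```text
t: 5.83
eef_pos: [0.4437, -0.3354, 0.0708]
tool_rot: [0.0, 0.943, 0.333, -0.001]
contact_force: [-6.0, 1.0, 10.3]
gripper_width: 0.121
```

```bash
python3 -c "
from h import *
st(B)"
```

```text
t 5.83 th 1.196 r 0.0429 Ft -4.66 Fr -3.93 Fz 10.3 Mz 0.19 [ 0.4437 -0.3354  0.0708]
```

Emit:
{"method": "drive_tool", "body": {
  "increments": ".0002 -.0003 0 -.008;.0002 -.0003 0 -.008"
}}

```text
t: 6.0
eef_pos: [0.4439, -0.3356, 0.0708]
tool_rot: [-0.0, 0.945, 0.326, -0.001]
contact_force: [-5.9, 1.4, 11.6]
gripper_width: 0.118
```

```bash
python3 -c "
from h import *
st(B)"
```

```text
t 6.00 th 1.203 r 0.0429 Ft -4.85 Fr -3.60 Fz 11.6 Mz 0.22 [ 0.4439 -0.3356  0.0708]
```

Emit:
{"method": "drive_tool", "body": {
  "increments": ".0002 -.0003 0 -.008;.0002 -.0003 0 -.008"
}}

```text
t: 6.17
eef_pos: [0.4441, -0.3358, 0.0707]
tool_rot: [-0.001, 0.948, 0.319, -0.001]
contact_force: [-7.4, 2.6, 13.8]
gripper_width: 0.119
```

```bash
python3 -c "
from h import *
st(B)"
```

```text
t 6.17 th 1.209 r 0.0429 Ft -6.76 Fr -4.00 Fz 13.8 Mz 0.23 [ 0.4441 -0.3358  0.0707]
```

Emit:
{"method": "drive_tool", "body": {
  "increments": ".0002 -.0003 0 0;.0002 -.0003 0 0"
}}

```text
t: 6.33
eef_pos: [0.4442, -0.3359, 0.0707]
tool_rot: [-0.001, 0.948, 0.319, -0.001]
contact_force: [-8.8, 4.3, 14.2]
gripper_width: 0.119
```

```bash
python3 -c "
from h import *
st(B)"
```

```text
t 6.33 th 1.213 r 0.0429 Ft -8.98 Fr -4.02 Fz 14.2 Mz 0.24 [ 0.4442 -0.3359  0.0707]
```

Emit:
{"method": "drive_tool", "body": {
  "increments": "0 0 0 0;0 0 0 0;0 0 0 0;0 0 0 0",
  "grip": 0.45
}}

```text
t: 6.67
eef_pos: [0.4462, -0.3365, 0.0695]
tool_rot: [0.0, 0.948, 0.319, 0.0]
contact_force: [0.4, 0.9, 0.1]
gripper_width: 0.45
```

Emit:
{"method": "drive_tool", "body": {
  "increments": "0 0 .01 0;0 0 .02 0;0 0 .025 0;0 0 .025 0;0 0 .02 0;0 0 0 0"
}}

```text
t: 7.17
eef_pos: [0.4481, -0.3379, 0.1743]
tool_rot: [0.003, 0.948, 0.319, 0.003]
contact_force: [0.4, 0.1, 0.0]
gripper_width: 0.449
```

Run:
```python
from h import *
import cv2
st(B)
for n,b in(("top",(270,130,405,265)),("scene",(300,200,410,295))):
    im=bot.read_camera(n)[b[1]:b[3],b[0]:b[2],::-1]; cv2.imwrite(f"pics/{n}3.png",cv2.resize(im,None,fx=4.4,fy=4.4,interpolation=2))
```

```text
t 7.17 th 1.303 r 0.0448 Ft 0.14 Fr 0.35 Fz 0.0 Mz 0.03 [ 0.4481 -0.3379  0.1743]
```

View pics/scene3.png

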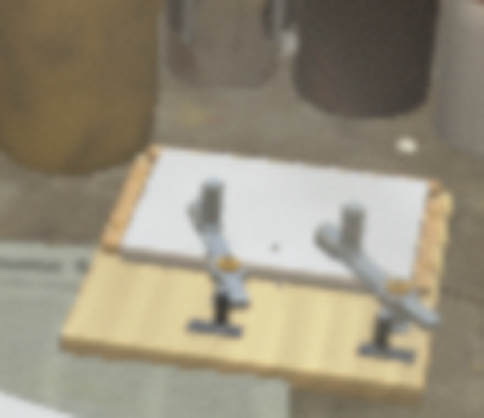

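View pics/top3.png

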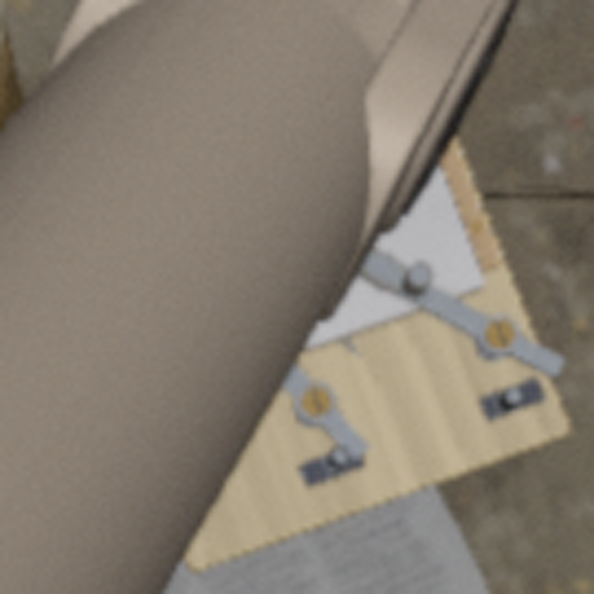

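The pictures show clip b's tail on its pin (about 350,455 in the top crop) and its foot on the panel. Next is clip a, which hasn't moved: knob top at about (418,273) in the same crop.

Emit:
{"method": "drive_tool", "body": {
  "increments": ".003 -.012 0 .054;.003 -.012 0 .054;.003 -.012 0 .054;.003 -.012 0 .054;.003 -.012 0 .054;.003 -.012 0 .054;0 0 -.03 0;0 0 -.03 0;0 0 -.01 0;0 0 0 0;0 0 0 0"
}}

```text
t: 8.18
eef_pos: [0.4634, -0.4079, 0.0988]
tool_rot: [-0.001, 0.884, 0.468, -0.0]
contact_force: [0.3, 0.6, 0.2]
gripper_width: 0.452
```

Run:
```python
from h import *
import cv2
st(A)
for n,b in(("scene",(300,200,410,295)),):
    im=bot.read_camera(n)[b[1]:b[3],b[0]:b[2],::-1]; cv2.imwrite(f"pics/{n}4.png",cv2.resize(im,None,fx=5,fy=5,interpolation=2))
```

```text
t 8.18 th 0.855 r 0.0454 Ft -0.06 Fr 0.65 Fz 0.2 Mz 0.02 [ 0.4634 -0.4079  0.0988]
```

View pics/scene4.png

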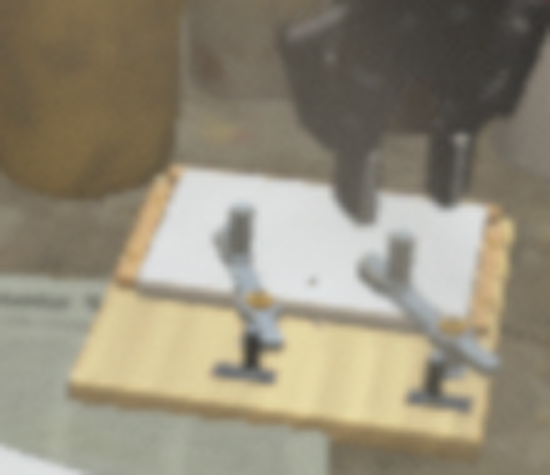

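The fingers straddle clip a's knob at about (400,240), with one at about (357,215) and the other at about (450,200).

Emit:
{"method": "drive_tool", "body": {
  "increments": ".003 -.0018 0 0;0 0 -.014 0;0 0 -.014 0;0 0 0 0;0 0 0 0"
}}

```text
t: 8.65
eef_pos: [0.4672, -0.4103, 0.0721]
tool_rot: [0.0, 0.884, 0.468, 0.0]
contact_force: [0.3, -0.2, 0.8]
gripper_width: 0.449
```

Emit:
{"method": "drive_tool", "body": {
  "increments": "0 0 0 0;0 0 0 0;0 0 0 0;0 0 0 0;0 0 0 0;0 0 0 0",
  "grip": 0.0
}}

```text
t: 9.15
eef_pos: [0.467, -0.4102, 0.0726]
tool_rot: [0.0, 0.884, 0.467, 0.0]
contact_force: [-2.2, 2.4, 6.6]
gripper_width: 0.117
```

Run:
```python
from h import *
st(A)
arc(A,.93,.33,12,.0445,.0445)
arc(A,.33,.0,6,.0445,.0445)
```

```text
t 9.15 th 0.947 r 0.0454 Ft -3.19 Fr 0.72 Fz 6.6 Mz -0.03 [ 0.467  -0.4102  0.0726]
-0.0019 0.0012 0 0.050;-0.0019 0.0011 0 0.050;-0.0020 0.0010 0 0.050;-0.0020 0.0009 0 0.050;-0.0021 0.0008 0 0.050;-0.0021 0.0007 0 0.050;-0.0021 0.0006 0 0.050;-0.0022 0.0005 0 0.050;-0.0022 0.0004 0 0.050;-0.0022 0.0003 0 0.050;-0.0022 0.0002 0 0.050;-0.0022 0.0000 0 0.050
end [ 0.4406775  -0.40280056]
-0.0024 -0.0001 0 0.055;-0.0024 -0.0002 0 0.055;-0.0024 -0.0003 0 0.055;-0.0024 -0.0005 0 0.055;-0.0024 -0.0006 0 0.055;-0.0023 -0.0007 0 0.055
end [ 0.42626977 -0.40527374]
```

Emit:
{"method": "drive_tool", "body": {
  "increments": "-.0019 .0012 0 .05;-.0019 .0011 0 .05;-.002 .001 0 .05;-.002 .0009 0 .05;-.0021 .0008 0 .05;-.0021 .0007 0 .05"
}}

```text
t: 9.65
eef_pos: [0.4559, -0.4048, 0.0726]
tool_rot: [0.001, 0.804, 0.595, 0.001]
contact_force: [0.8, 0.8, 2.1]
gripper_width: 0.119
```

Emit:
{"method": "drive_tool", "body": {
  "increments": "-.0021 .0006 0 .05;-.0022 .0005 0 .05;-.0022 .0004 0 .05;-.0022 .0003 0 .05;-.0022 .0002 0 .05;-.0022 0 0 .05"
}}

```text
t: 10.15
eef_pos: [0.4423, -0.4025, 0.0726]
tool_rot: [0.001, 0.706, 0.709, 0.0]
contact_force: [-1.8, 1.7, 5.3]
gripper_width: 0.114
```

Emit:
{"method": "drive_tool", "body": {
  "increments": "-.0024 -.0001 0 .055;-.0024 -.0002 0 .055;-.0024 -.0003 0 .055;-.0024 -.0005 0 .055;-.0024 -.0006 0 .055;0 0 0 0"
}}

```text
t: 10.65
eef_pos: [0.4287, -0.4041, 0.0725]
tool_rot: [-0.001, 0.602, 0.798, -0.0]
contact_force: [-4.1, 2.6, 8.2]
gripper_width: 0.119
```

```bash
python3 -c "
from h import *
st(A)"
```

```text
t 10.65 th 0.059 r 0.0449 Ft -3.20 Fr 3.61 Fz 8.2 Mz -0.08 [ 0.4287 -0.4041  0.0725]
```

Emit:
{"method": "drive_tool", "body": {
  "increments": "0 0 0 0;0 0 0 0;0 0 0 0;0 0 0 0",
  "grip": 0.45
}}

```text
t: 10.98
eef_pos: [0.43, -0.4044, 0.0715]
tool_rot: [0.0, 0.603, 0.798, -0.0]
contact_force: [0.5, -0.1, -0.8]
gripper_width: 0.452
```

Emit:
{"method": "drive_tool", "body": {
  "increments": "0 0 .01 0;0 0 .02 0;0 0 .03 0;0 0 .035 0;0 0 .035 0;0 0 .03 0;-.02 -.03 .01 0;-.025 -.035 0 0;-.025 -.035 0 0;-.025 -.035 0 0;-.025 -.035 0 0;-.025 -.035 0 0"
}}

```text
t: 11.98
eef_pos: [0.2872, -0.6051, 0.2424]
tool_rot: [0.0, 0.603, 0.798, -0.0]
contact_force: [0.4, -0.4, 0.7]
gripper_width: 0.45
```

Emit:
{"method": "drive_tool", "body": {
  "increments": "-.025 -.035 0 0;-.015 -.025 0 0;0 0 0 0;0 0 0 0"
}}

```text
t: 12.32
eef_pos: [0.2472, -0.6641, 0.2413]
tool_rot: [-0.0, 0.604, 0.797, -0.0]
contact_force: [0.6, 0.7, -0.4]
gripper_width: 0.449
```

Run:
```python
from h import *
import cv2
st(A)
im=bot.read_camera("top");cv2.imwrite("pics/top5f.png",im[:,:,::-1])
cv2.imwrite("pics/top5.png",cv2.resize(im[130:265,270:405,::-1],None,fx=4.4,fy=4.4,interpolation=2))
im=bot.read_camera("scene");cv2.imwrite("pics/scene5.png",cv2.resize(im[225:295,310:410,::-1],None,fx=8,fy=8,interpolation=2))
```

```text
t 12.32 th 4.206 r 0.2907 Ft -0.02 Fr -0.90 Fz -0.4 Mz 0.02 [ 0.2472 -0.6641  0.2413]
```

View pics/top5.png

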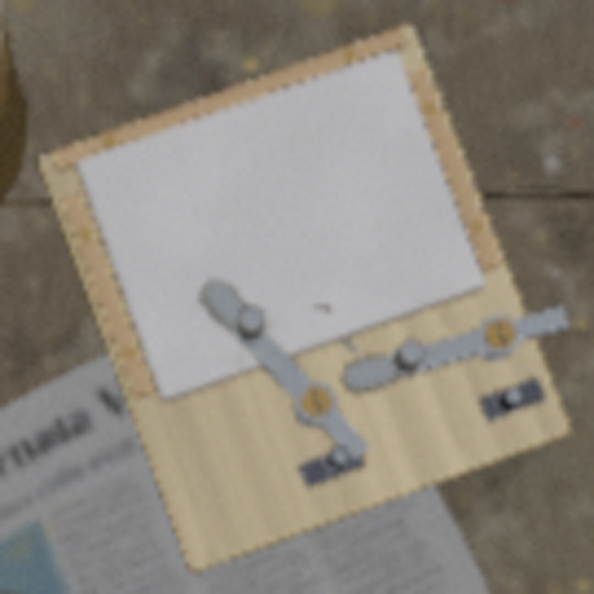

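View pics/scene5.png

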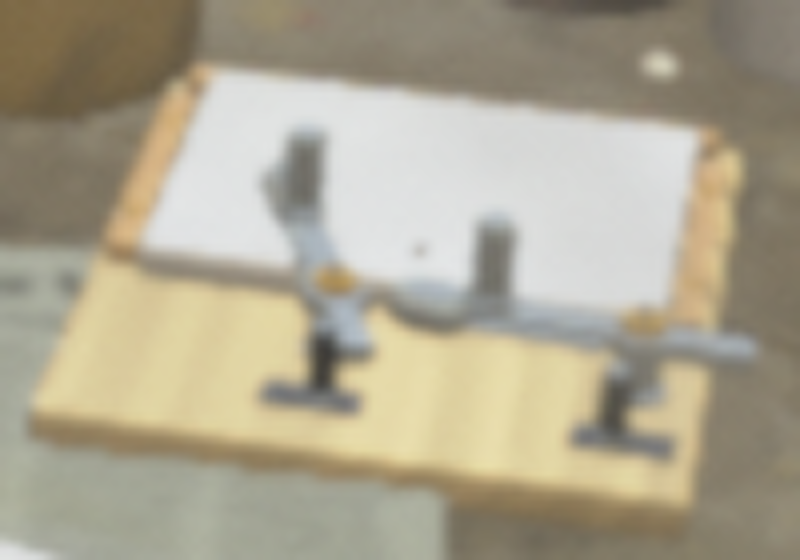

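View pics/top5f.png

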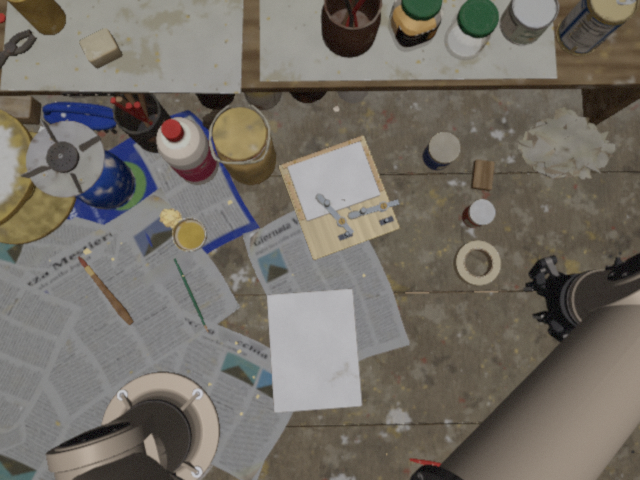

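Clip b's tail (about 355,450) rests against its pin (340,457). Clip a lies parked, clear of the panel edge (foot about 370,375, below the edge). The panel corners and the other things in view are where they were.

```bash
python3 -c "
from station import bot
print(bot.hand_in())"
```

```text
the job is handed in; nothing more can be done
None
```

The job is done in the order asked and handed in at about 12.5 s of the 72 s allowed; no verdict was reported.

- **Clip b (the free one):** I swung it by its knob onto the panel until its tail met the stop at about 1.19 rad. I then pressed gently to about 1.21 rad. The force at the knob rose from about 2.5 N to 9 N, which I estimate as about 10 N at the tail. That figure is worked out from the knob force, not measured directly. I then released the clip.
- **Clip a (the holding one):** I swung it off the panel to about 0.06 rad, then released it and moved the arm well away.

**Last checks:** The final pictures show clip b's tail against its pin and clip a wholly off the panel. The panel and the other visible things had not visibly moved. The wrist force was back to about zero.

**One disagreement:** the scene camera placed the clips up to about 8 mm from where the top camera did. I went by the top camera, and the grasps agreed with it.

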